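# Massage balls in order of size on the cup rail

## Robot

A 6-joint arm with a two-finger parallel gripper is mounted at the origin on the work surface. World frame = base frame: x ahead of the robot, y to its left, z up, the work surface at z = 0. Lengths are in mm, angles in degrees, forces in N, time in s.
With the tool pointing down it reaches from about 350 to 850 mm from the base axis. Payload 8.1 kg.
Tool frame: the origin (TCP) lies on the centre line of the jaws, within the pads' length; the fingertips stand 19 mm ahead of it and the grasp point (between the pads) is the TCP; z points along the fingers, y is the line along which they close (so a half turn about z gives the same grasp; the last joint's range is limited). The gripper opens to 85 mm and grips with 20 to 120 N. Pads are 22 mm wide; open, the fingers measure 114 mm over their backs; the gripper's body (76 mm by 85 mm) begins 54 mm behind the grasp point. The pads swing forward as they close: fully open they stand 13 mm farther back than shut.
Start: joints at [67.586, 7.471, 85.268, -0, 87.261, -4.893], TCP at [180.612, 572.175, 250.292] pointing down, gripper open.
Joint ranges: [-169.43, 169.43], [-51.17, 129.36], [1.28, 143.12], [-76.62, 256.62], [0, 156.53], [-152.29, 152.29]. Speed limits (degrees/s): [136.94, 136.94, 159.86, 180, 180, 180].

## Interface

Orientations are given as [roll, pitch, yaw] about the fixed x, y, z axes, in that order (R = Rz(yaw) Ry(pitch) Rx(roll)).
In Python, from bench import r gives the robot as it stands. The module is installed in compiled form; this text tells all that it offers.
- The arm moves only by the tool servo_tool, never from a script. Its arguments are lists of equal length, an entry for each row: "fingers": the finger opening in m, from 0 to 0.0854; "linear": the shift along the tool's x, y, z in m, a list of three; "rotation": the turn, a rotation vector about the tool's x, y, z in degrees, a list of three. A call has 1 to 10 rows; each row is the pose to reach, as a shift and turn from the pose commanded when the call began, along the tool's axes at that moment; what a row does not reach only later rows make up. A row lasts 1/10 s, in which the tool goes at most 50 mm and 8.59 degrees, less where a joint would pass 70% of its speed; a pose out of reach is approached as far as the arm can. A call with a gripper value outside its range is refused whole. The fingers move at their own pace and stop on an object; "force" is the grip in N (left out, the last holds). Time passes only in rows, so rows that repeat a pose let the fingers close. It gives the time, the measured TCP pose, the force, the opening and the grip force at its end, in the units of the state.
- r.sense(): the state, without advancing time (a new reading comes with each control period).
- r.snapshot(name): name is "scene" or "top"; returns a dict with "frame" (420x560x3 uint8, red, green, blue), "fx", "fy", "cx", "cy" (pixels), "camera_from_world" (4x4, takes a point from world to camera coordinates). Camera axes: x right, y up, looking along -z (the intrinsics and any distortion apply to the point x, -y, -z); pixel columns grow to the right and rows downward; lengths in mm; the calibration is good to about 2 mm. A picture is of the moment at which its call begins. There is no depth.
- r.hand_in(): hands the job in; it is judged then, once.
The state is a dict: "time": time; "joint_pos": joint angles; "qd": joint speeds; "joint_efforts": joint torques, N m; "tool_pos": TCP position; "tcp_rot": TCP orientation; "ft_force": force on the tool from outside, world axes, zero at the start; "wrist_torque": the same for the moment, N m; "finger_gap": finger opening in mm; "grip_force": force on a finger pad.
Only numpy, scipy, OpenCV 4.12 (cv2) and the standard library are available. Lean on these libraries where they do the work, as an engineer would, in place of code of your own. Each camera call takes 0.05 s, during which the arm holds its last target. There are 200 camera calls.

## Task

Put the four massage balls away on the teak rail, one seated in each brass cup, in order of size: the smallest in the cup nearest the incense holder, growing along the row to the largest in the cup nearest the tumbler. Leave the incense holder and the tumbler standing where they are.

Things in the scene. Friction and masses are not known exactly. Their poses are not given: they have to be found in the camera images.
- orange_ball: smallest of four massage balls: bright orange plastic, 36 mm diameter, with a small flat (13 mm across) that keeps it from rolling on the table; origin at the ball's centre, 16.9 mm above the table at the start
- blue_ball: second smallest of four massage balls: blue plastic, 45 mm diameter, with a small flat (16 mm across) that keeps it from rolling on the table; origin at the ball's centre, 21.1 mm above the table at the start
- green_ball: second largest of four massage balls: bright green plastic, 54 mm diameter, with a small flat (19 mm across) that keeps it from rolling on the table; origin at the ball's centre, 25.3 mm above the table at the start
- grey_ball: largest of four massage balls: grey plastic, 63 mm diameter, with a small flat (22 mm across) that keeps it from rolling on the table; origin at the ball's centre, 29.5 mm above the table at the start
- cup_a: one of four identical open brass cups fixed in a straight row, 80 mm apart, on a fixed dark teak rail (340 x 70 mm, 15 mm high); which name is where in the row varies. 22 mm high; at the rim 34 mm outer, 28 mm inner diameter; hollow, so a ball sinks a few mm in and centres itself. Origin: centre of its underside, 15 mm above the table, z up
- cup_b: one of four identical open brass cups fixed in a straight row, 80 mm apart, on a fixed dark teak rail (340 x 70 mm, 15 mm high); which name is where in the row varies. 22 mm high; at the rim 34 mm outer, 28 mm inner diameter; hollow, so a ball sinks a few mm in and centres itself. Origin: centre of its underside, 15 mm above the table, z up
- cup_c: one of four identical open brass cups fixed in a straight row, 80 mm apart, on a fixed dark teak rail (340 x 70 mm, 15 mm high); which name is where in the row varies. 22 mm high; at the rim 34 mm outer, 28 mm inner diameter; hollow, so a ball sinks a few mm in and centres itself. Origin: centre of its underside, 15 mm above the table, z up
- cup_d: one of four identical open brass cups fixed in a straight row, 80 mm apart, on a fixed dark teak rail (340 x 70 mm, 15 mm high); which name is where in the row varies. 22 mm high; at the rim 34 mm outer, 28 mm inner diameter; hollow, so a ball sinks a few mm in and centres itself. Origin: centre of its underside, 15 mm above the table, z up
- incense_holder: white ceramic incense holder, a round dish 84 mm across with a small cone in the middle, 40 mm high overall; stands loose on the table past one end of the rail, in line with the row, about 125 mm from the nearest cup; origin at the centre of its underside, z up
- tumbler: stainless steel tumbler with a black twist cap, 68 mm diameter, 134 mm high; stands loose on the table past the other end of the rail, in line with the row, about 125 mm from the nearest cup; origin at the centre of its underside, z up
Mind the look-alikes: they are no part of the job. What is shaped like the blue_ball but brown is not meant.

How it is judged:
By the outcome, as a careful person would: the job done as asked, in the order asked, and still so for the second after the job is handed in, with the robot touching nothing.
It also fails if it takes over 112 s, if anything falls off the work surface, if the arm or the gripper's body presses on something with over 40 N, if the wrist force passes 120 N, or if a joint passes its speed limit or range.

## Working session

There is one attempt and no reset: what is moved stays moved. The work goes in short steps, Python scripts to look and compute and a tool call to move; the robot and the scene stay as the last step left them, time stands still between calls to the robot, and variables do not carry over. Pictures are saved under pics/ and viewed, at most 14 in all, crops included, and the job is handed in when it is done.

Besides the shell and the picture viewer there is one more tool, called after ">>>" as name(argument=value, ...), one argument or row to a line, values as JSON. servo_tool: Moves the arm, as the interface text tells. Its arguments: {"type":"object","properties":{"fingers":{"type":"array","items":{"type":"number"}},"linear":{"type":"array","items":{"type":"array","items":{"type":"number"}}},"rotation":{"type":"array","items":{"type":"array","items":{"type":"number"}}},"force":{"type":"number"}},"required":["fingers","linear","rotation"]}

```bash
mkdir -p pics
python3 - <<'E'
from bench import r
import cv2,pickle
d={}
for n in("scene","top"):
    s=r.snapshot(n); d[n]=s
    cv2.imwrite(f"pics/{n}0.png",s["frame"][:,:,::-1])
    print({k:v for k,v in s.items() if k!="frame"})
pickle.dump(d,open("s0.pkl","wb"))
print(r.sense())
E
```

```text
{'fx': 523.1499763718637, 'fy': 523.1499763718637, 'cx': 270.91482591926564, 'cy': 205.77920918909152, 'camera_from_world': array([[-4.02204372e-01,  9.15512473e-01, -8.27977274e-03,
         2.03903704e+02],
       [-5.35573408e-01, -2.27934962e-01,  8.13146222e-01,
         2.55775625e+02],
       [ 7.42558259e-01,  3.31485392e-01,  5.82000574e-01,
        -1.39103987e+03],
       [ 0.00000000e+00,  0.00000000e+00,  0.00000000e+00,
         1.00000000e+00]])}
{'fx': 430.571131416222, 'fy': 430.571131416222, 'cx': 280.2183779276381, 'cy': 210.4456121502815, 'camera_from_world': array([[-1.31620737e-02, -9.99903755e-01,  4.38649713e-03,
         8.22751978e+00],
       [ 9.97609012e-01, -1.28339586e-02,  6.79083811e-02,
        -5.12434094e+02],
       [-6.78455491e-02,  5.26982419e-03,  9.97681918e-01,
        -8.37901232e+02],
       [ 0.00000000e+00,  0.00000000e+00,  0.00000000e+00,
         1.00000000e+00]])}
{'time': 0.1, 'joint_pos': array([ 6.75871172e+01,  7.51003019e+00,  8.53225951e+01,  8.90932154e-04,
        8.72620253e+01, -4.89517861e+00]), 'qd': array([-0.01250721, -0.09645914, -0.21298384,  0.06945415, -0.05357428,
        0.0896184 ]), 'joint_efforts': array([ 2.01422874e-03, -5.70953715e+01, -5.01943338e+01, -9.05555839e-05,
        8.11530801e-03, -4.31980800e-05]), 'tool_pos': array([180.4191073 , 571.74957808, 249.36139768]), 'tcp_rot': array([-1.79905771e+02, -8.96341965e-03,  1.62482245e+02]), 'ft_force': array([ 0.19148705, -0.22231113, -0.31233118]), 'wrist_torque': array([ 0.03524109, -0.06953684, -0.01216403]), 'grip_force': 0.0, 'finger_gap': 85.28339132740409}
```

View pics/top0.png

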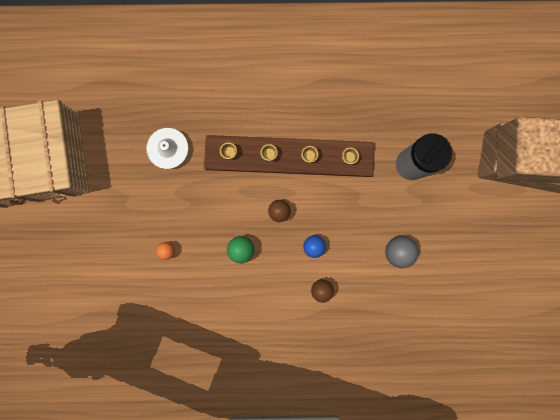

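View pics/scene0.png

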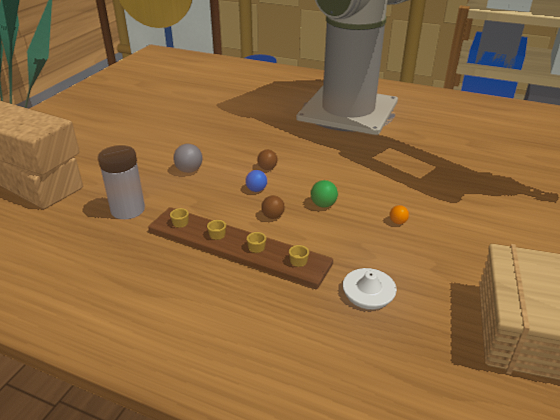

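Top view:
- **Targets:** orange (165,251), green (240,250), blue (315,246), grey (402,252).
- **Look-alikes:** brown balls at (279,211) and (322,291). These are not wanted.
- **Cups:** (229,151), (269,153), (310,155), (351,156).
- **Ends of the row:** incense holder on the left (167,148), tumbler on the right (432,153).

I choose the targets by colour.

```bash
cat > h.py <<'E'
import numpy as np,cv2
def ray(s,u,v,z):
    M=s["camera_from_world"];R=M[:3,:3];t=M[:3,3]
    c=-R.T@t; d=R.T@np.array([(u-s["cx"])/s["fx"],-(v-s["cy"])/s["fy"],-1])
    return c+d*(z-c[2])/d[2]
def proj(s,p):
    q=s["camera_from_world"]@np.append(p,1)
    return np.array([s["cx"]-s["fx"]*q[0]/q[2], s["cy"]+s["fy"]*q[1]/q[2]])
Z=dict(orange=16.9,blue=21.1,green=25.3,grey=29.5)
def mask(f,n):
    h,s,v=[c.astype(int) for c in cv2.split(cv2.cvtColor(f,cv2.COLOR_RGB2HSV))]
    return {"orange":(h<14)&(s>200)&(v>130),"blue":(h>105)&(h<130)&(s>130)&(v>50),
      "green":(h>45)&(h<80)&(s>120),"grey":(s<45)&(v>35)&(v<170),
      "brass":(h>19)&(h<32)&(s>140)&(v>50)}[n].astype(np.uint8)
def blobs(f,n,amin=60,win=None):
    k,l,st,c=cv2.connectedComponentsWithStats(mask(f,n))
    return [(c[i],st[i]) for i in range(1,k) if st[i][4]>=amin]
E
python3 - <<'E'
import pickle,cv2,numpy as np
from h import *
d=pickle.load(open("s0.pkl","rb"))
for n in d:
    s=d[n]
    for b in Z:
        for c,st in blobs(s["frame"],b):
            if st[4]<2500: print(n,b,c.round(1),st,ray(s,*c,Z[b]).round(1))
    for c,st in blobs(s["frame"],"brass",40):
        if st[4]<2000:print(n,"cup",c.round(1),st,ray(s,st[0]+st[2]/2-.5,st[1]+(st[3] if n=="top" else st[2]*0)/2-.5,37).round(1))
f=d["top"]["frame"][125:310,140:460,::-1]
cv2.imwrite("pics/crop0.png",cv2.resize(f,None,fx=2.5,fy=2.5,interpolation=cv2.INTER_CUBIC))
E
```

```text
scene blue [168.4  35.4] [165  27   8  20  68] [-294.9 -747.1   21.1]
scene blue [474.3  48.1] [467  32  15  31 217] [-563.4  256.9   21.1]
scene blue [519.9  54.1] [511  37  16  33 261] [-558.7  396.1   21.1]
scene blue [491.7  59.8] [477  51  31  17 276] [-472.2  318.5   21.1]
scene blue [262.5  57.8] [246  55  30   8 136] [-216.5 -346.8   21.1]
scene blue [488.9  86.2] [462  75  55  23 824] [-252.7  329.5   21.1]
scene blue [257.7 179.1] [249 170  18  20 246] [433.3 -61.9  21.1]
scene green [324.  193.2] [311 180  27  27 541] [435.1  82.3  25.3]
scene grey [194.5  28.4] [ 171    0   43   53 1649] [-375.3 -687.2   29.5]
scene grey [363.6  11.5] [320   0  86  24 907] [-811.7 -184.9   29.5]
scene grey [510.3   4.5] [487   0  46  12 438] [-1128.9   332.1    29.5]
scene grey [143.   34.3] [124  10  43  44 894] [-248.6 -820.7   29.5]
scene grey [500.3  38.6] [ 476   20   48   44 1303] [-668.5  327.6   29.5]
scene grey [555.7  56. ] [551  28   9  47 304] [-556.8  497.6   29.5]
scene grey [66.7 83.1] [ 26  59  83  49 729] [ 200.6 -764.6   29.5]
scene grey [542.9  94.1] [524  84  36  21 55
[... 757 characters left out ...]
220  19  20 289] [606.8 -63.6  37. ]
scene cup [256.1 241.4] [247 232  19  21 312] [610.   17.2  37. ]
scene cup [298.5 254.7] [289 245  20  21 327] [613.8  98.   37. ]
top blue [314.2 246.2] [304 236  21  22 368] [440.9 -64.3  21.1]
top green [240.1 249.2] [228 236  26  27 532] [437.1  81.   25.3]
top grey [188.1   1.3] [   0    0  515    6 1556] [938.1 182.3  29.5]
top grey [170.5 147. ] [163 139  14  17 144] [640.1 216.7  29.5]
top grey [408.5 165.7] [396 144  34  36 552] [ 597.  -252.8   29.5]
top grey [401.6 251.6] [386 236  32  32 795] [ 428.3 -233.7   29.5]
top grey [312.4 417.3] [286 415  53   5 175] [117.7 -54.3  29.5]
top grey [268.3 417.5] [250 416  37   4 108] [118.5  29.4  29.5]
```

View pics/crop0.png

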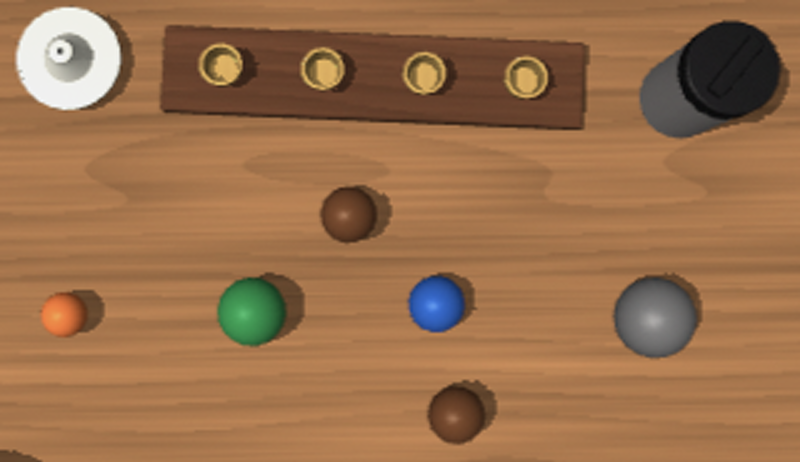

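The crop confirms the choice: blue (437,304), green (252,312), orange (64,314), grey (656,317), with the brown look-alikes at (349,214) and (456,414). The cup rims are at (221,65) to (527,77).

```bash
cat >> h.py <<'E'
def small(n,s,near,rad=14):
    "centroid of saturated/coloured blob near a pixel, by GrabCut-free chroma threshold"
    u,v=map(int,near);f=s["frame"][v-rad:v+rad+1,u-rad:u+rad+1]
    return f
E
python3 - <<'E'
import pickle,cv2,numpy as np
from h import *
d=pickle.load(open("s0.pkl","rb"));s=d["top"];f=s["frame"]
hsv=cv2.cvtColor(f,cv2.COLOR_RGB2HSV)
print(hsv[251,155:178].tolist()); print(hsv[151,218:242].tolist())
def cc(m,lo,hi,lab):
    k,l,st,c=cv2.connectedComponentsWithStats(m.astype(np.uint8))
    return [(c[i],st[i]) for i in range(1,k) if lo<=st[i][4]<=hi]
print("cups top crop:")
for u,v in [(221,65),(323,69),(426,73),(527,77)]: print(ray(s,140+(u+.5)/2.5-.5,125+(v+.5)/2.5-.5,37).round(1))
for nm,(u,v),z in [("orange",(64,314),16.9),("blue",(437,304),21.1),("green",(252,312),25.3),("grey",(656,317),29.5)]:print(nm,ray(s,140+(u+.5)/2.5-.5,125+(v+.5)/2.5-.5,z).round(1))
print("cups scene:")
s2=d["scene"]
for u,v in [(179.2,213.2),(216.3,225.3),(256.3,237.4),(298.7,250.6)]: print(ray(s2,u,v,37).round(1))
m=mask(s2["frame"],"orange");
h2=cv2.cvtColor(s2["frame"],cv2.COLOR_RGB2HSV);print(h2[214,388:412].tolist())
E
```

```text
[[13, 140, 177], [11, 161, 196], [11, 180, 232], [12, 179, 234], [12, 177, 234], [13, 173, 234], [14, 165, 235], [15, 160, 235], [15, 160, 236], [13, 169, 235], [11, 175, 234], [11, 181, 231], [10, 184, 222], [10, 184, 211], [10, 185, 194], [10, 185, 175], [10, 185, 153], [10, 186, 130], [11, 188, 107], [11, 176, 97], [13, 144, 103], [14, 137, 106], [14, 138, 107]]
[[11, 143, 102], [16, 140, 140], [18, 140, 188], [19, 142, 126], [19, 141, 74], [19, 144, 90], [19, 142, 126], [19, 141, 159], [19, 140, 217], [19, 139, 220], [19, 139, 222], [19, 140, 221], [19, 139, 219], [19, 138, 220], [19, 137, 223], [19, 138, 221], [19, 140, 201], [19, 140, 159], [19, 139, 162], [10, 145, 65], [11, 141, 65], [11, 145, 65], [12, 139, 66], [11, 139, 66]]
cups top crop:
[629.7 102.2  37. ]
[625.6  22.3  37. ]
[621.4 -58.3  37. ]
[ 617.3 -137.4   37. ]
orange [436.6 229.3  16.9]
blue [440.7 -64.9  21.1]
green [436.4  80.3  25.3]
grey [ 428.5 -234.7   29.5]
cups scene:
[ 616.4 -134.7   37. ]
[621.6 -54.9  37. ]
[624.6  24.6  37. ]
[628.4 104.1  37. ]
[[16, 154, 169], [15, 172, 141], [14, 220, 123], [14, 219, 136], [14, 219, 147], [15, 236, 160], [15, 242, 171], [15, 237, 181], [16, 255, 190], [17, 255, 198], [17, 255, 204], [17, 255, 210], [18, 255, 216], [18, 255, 219], [17, 255, 219], [17, 255, 221], [17, 255, 221], [17, 255, 221], [17, 255, 220], [17, 255, 217], [16, 224, 197], [16, 165, 168], [17, 152, 158], [16, 153, 158]]
```

>>> servo_tool(
  fingers=[0.07, 0.07, 0.07, 0.07, 0.07, 0.07, 0.07, 0.07, 0.07, 0.07],
  linear=[
    [-0.347, -0.249, 0.1],
    [-0.347, -0.249, 0.1],
    [-0.347, -0.249, 0.1],
    [-0.347, -0.249, 0.1],
    [-0.347, -0.249, 0.1],
    [-0.347, -0.249, 0.1],
    [-0.347, -0.249, 0.1],
    [-0.347, -0.249, 0.1],
    [-0.347, -0.249, 0.1],
    [-0.347, -0.249, 0.1],
  ],
  rotation=[
    [0, 0, 72.5],
    [0, 0, 72.5],
    [0, 0, 72.5],
    [0, 0, 72.5],
    [0, 0, 72.5],
    [0, 0, 72.5],
    [0, 0, 72.5],
    [0, 0, 72.5],
    [0, 0, 72.5],
    [0, 0, 72.5],
  ],
  force=25,
)

```text
time: 1.1
tool_pos: [437.8, 226.2, 148.5]
tcp_rot: [-179.9, 0.1, 89.6]
ft_force: [0.2, 0.5, -0.4]
finger_gap: 70.3
grip_force: 0.0
```

>>> servo_tool(
  fingers=[0.06, 0.06, 0.06, 0.06, 0.06, 0.06],
  linear=[
    [0, 0, 0.04],
    [0, 0, 0.075],
    [0, 0, 0.1],
    [0, 0, 0.115],
    [0, 0, 0.124],
    [0, 0, 0.124],
  ],
  rotation=[
    [0, 0, 0],
    [0, 0, 0],
    [0, 0, 0],
    [0, 0, 0],
    [0, 0, 0],
    [0, 0, 0],
  ],
)

```text
time: 1.7
tool_pos: [435.3, 230.3, 25.1]
tcp_rot: [-179.9, 0.0, 90.0]
ft_force: [0.2, 0.4, 0.3]
finger_gap: 60.2
grip_force: 0.0
```

Run:
```python
from bench import r
import cv2,numpy as np
a=r.snapshot("top")["frame"];b=r.snapshot("scene")["frame"]
c=np.hstack([cv2.resize(a[200:300,110:230],(400,333)),cv2.resize(b[150:270,330:470],(400,333))])
cv2.imwrite("pics/c1.png",c[:,:,::-1]);print(r.sense()["tool_pos"])
```

```text
[436.84715166 230.70871452  26.98213718]
```

View pics/c1.png

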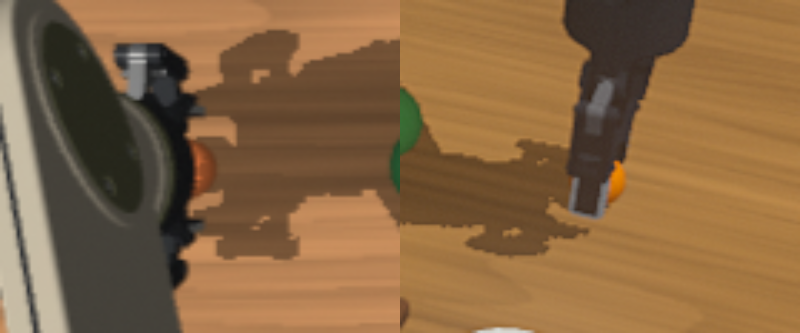

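The ball sits between the pads: (205,168) in the top half, (615,182) beside the near finger in the scene half. I'm closing the gripper.

>>> servo_tool(
  fingers=[0.03, 0.03, 0.03, 0.03, 0.03, 0.03],
  linear=[
    [0, 0, 0],
    [0, 0, 0],
    [0, 0, 0],
    [0, 0, 0],
    [0, 0, 0],
    [0, 0, 0],
  ],
  rotation=[
    [0, 0, 0],
    [0, 0, 0],
    [0, 0, 0],
    [0, 0, 0],
    [0, 0, 0],
    [0, 0, 0],
  ],
)

```text
time: 2.4
tool_pos: [437.5, 230.7, 27.7]
tcp_rot: [179.9, -0.1, 90.0]
ft_force: [-1.5, 0.1, 6.0]
finger_gap: 33.9
grip_force: 24.5
```

The gap is 33.9 mm and the tool is pushed up with 6 N, so the pads are above the equator. I'll open, go about 8 mm lower and close again.

>>> servo_tool(
  fingers=[0.05, 0.05, 0.05, 0.05, 0.034, 0.03, 0.03, 0.03, 0.03],
  linear=[
    [0, 0, 0],
    [0, 0, 0],
    [0, 0, 0.005],
    [0, 0, 0.008],
    [0, 0, 0.008],
    [0, 0, 0.008],
    [0, 0, 0.008],
    [0, 0, 0.008],
    [0, 0, 0.008],
  ],
  rotation=[
    [0, 0, 0],
    [0, 0, 0],
    [0, 0, 0],
    [0, 0, 0],
    [0, 0, 0],
    [0, 0, 0],
    [0, 0, 0],
    [0, 0, 0],
    [0, 0, 0],
  ],
)

```text
time: 3.3
tool_pos: [436.6, 230.3, 18.3]
tcp_rot: [180.0, -0.0, 90.0]
ft_force: [0.6, 0.3, 0.9]
finger_gap: 34.0
grip_force: 25.5
```

>>> servo_tool(
  fingers=[0.03, 0.03, 0.03, 0.03, 0.03, 0.03],
  linear=[
    [0, 0, -0.01],
    [0, 0, -0.04],
    [0, 0, -0.08],
    [0, 0, -0.12],
    [0, 0, -0.12],
    [0, 0, -0.12],
  ],
  rotation=[
    [0, 0, 0],
    [0, 0, 0],
    [0, 0, 0],
    [0, 0, 0],
    [0, 0, 0],
    [0, 0, 0],
  ],
)

```text
time: 3.9
tool_pos: [437.4, 230.6, 140.0]
tcp_rot: [179.8, -0.1, 90.0]
ft_force: [0.4, -0.1, -0.3]
finger_gap: 33.9
grip_force: 25.0
```

Run:
```python
from bench import r
import cv2,numpy as np
from h import proj
a=r.snapshot("top");b=r.snapshot("scene");q=r.sense();p=q["tool_pos"];print(p,q["finger_gap"])
A=a["frame"].copy();B=b["frame"].copy()
print(proj(a,p),proj(b,p))
u,v=proj(b,p).astype(int);u2,v2=proj(a,p).astype(int)
c=np.hstack([cv2.resize(A[v2-50:v2+50,u2-60:u2+60],(400,333)),cv2.resize(B[v-50:v+50,u-60:u+60],(400,333))])
cv2.imwrite("pics/c2.png",c[:,:,::-1])
```

```text
[435.67548562 229.92988665 137.29536362] 34.060493991728165
[146.30539649 252.61745975] [407.55130532 158.89921341]
```

View pics/c2.png

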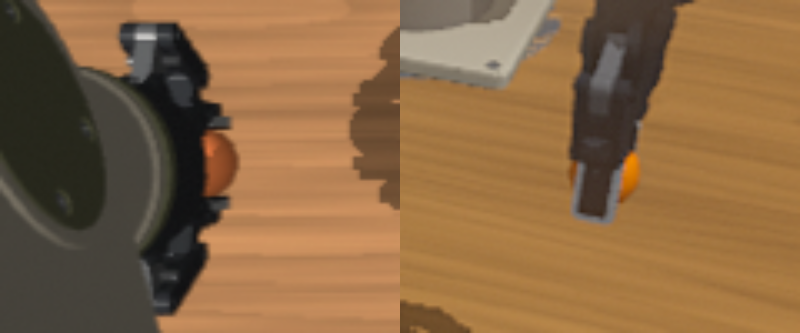

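The ball is held (top half: (218,163), about 3 mm off the pad centre). The tips hang about 19 mm below its centre and would graze the cup rim. I'll set it down, re-grip 8 mm higher and shift 3 mm in +y.

>>> servo_tool(
  fingers=[0.03, 0.03, 0.03, 0.03, 0.03, 0.05, 0.05, 0.05, 0.05, 0.05],
  linear=[
    [0, 0, 0.04],
    [0, 0, 0.08],
    [0, 0, 0.105],
    [0, 0, 0.119],
    [0, 0, 0.119],
    [0, 0, 0.119],
    [0, 0, 0.119],
    [0.001, 0, 0.115],
    [0.003, 0, 0.11],
    [0.003, 0, 0.11],
  ],
  rotation=[
    [0, 0, 0],
    [0, 0, 0],
    [0, 0, 0],
    [0, 0, 0],
    [0, 0, 0],
    [0, 0, 0],
    [0, 0, 0],
    [0, 0, 0],
    [0, 0, 0],
    [0, 0, 0],
  ],
)

```text
time: 5.0
tool_pos: [437.3, 233.8, 29.4]
tcp_rot: [179.9, -0.0, 90.0]
ft_force: [0.9, 0.4, 0.2]
finger_gap: 50.1
grip_force: 0.0
```

>>> servo_tool(
  fingers=[0.03, 0.03, 0.03, 0.03, 0.03, 0.03, 0.03, 0.03, 0.03, 0.03],
  linear=[
    [0, 0, 0],
    [0, 0, 0],
    [0, 0, 0],
    [0, 0, 0],
    [0, 0, 0],
    [0, 0, -0.01],
    [0, 0, -0.04],
    [0, 0, -0.08],
    [0, 0, -0.11],
    [0, 0, -0.11],
  ],
  rotation=[
    [0, 0, 0],
    [0, 0, 0],
    [0, 0, 0],
    [0, 0, 0],
    [0, 0, 0],
    [0, 0, 0],
    [0, 0, 0],
    [0, 0, 0],
    [0, 0, 0],
    [0, 0, 0],
  ],
)

```text
time: 6.0
tool_pos: [439.6, 234.5, 144.1]
tcp_rot: [179.5, -0.2, 90.0]
ft_force: [0.6, 0.1, -0.3]
finger_gap: 33.3
grip_force: 25.1
```

Run:
```python
from bench import r
import cv2,numpy as np
from h import proj
a=r.snapshot("top");b=r.snapshot("scene");q=r.sense();p=q["tool_pos"];print(p,q["finger_gap"])
A=a["frame"].copy();B=b["frame"].copy()
print(proj(a,p),proj(b,p))
u,v=proj(b,p).astype(int);u2,v2=proj(a,p).astype(int)
c=np.hstack([cv2.resize(A[v2-50:v2+50,u2-60:u2+60],(400,333)),cv2.resize(B[v-50:v+50,u-60:u+60],(400,333))])
cv2.imwrite("pics/c3.png",c[:,:,::-1])
```

```text
[437.10543694 233.47897856 139.3976162 ] 33.61765302549495
[143.82688568 251.83240534] [409.60305172 158.64289387]
```

View pics/c3.png

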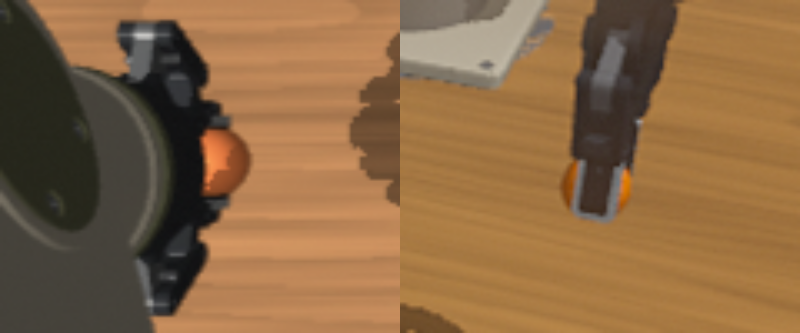

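The ball is now centred on the pads (scene half: (597,187)). On to the cup nearest the incense holder.

>>> servo_tool(
  fingers=[0.03, 0.03, 0.03, 0.03, 0.03, 0.03, 0.03, 0.03, 0.03, 0.03],
  linear=[
    [-0.02, 0.03, 0],
    [-0.05, 0.072, 0],
    [-0.08, 0.115, 0],
    [-0.11, 0.16, 0],
    [-0.125, 0.185, 0.02],
    [-0.13, 0.1925, 0.04],
    [-0.13, 0.1925, 0.06],
    [-0.13, 0.1925, 0.07],
    [-0.13, 0.1925, 0.07],
    [-0.13, 0.1925, 0.07],
  ],
  rotation=[
    [0, 0, 0],
    [0, 0, 0],
    [0, 0, 0],
    [0, 0, 0],
    [0, 0, 0],
    [0, 0, 0],
    [0, 0, 0],
    [0, 0, 0],
    [0, 0, 0],
    [0, 0, 0],
  ],
)

```text
time: 7.1
tool_pos: [628.2, 103.4, 67.7]
tcp_rot: [-179.9, 0.0, 90.0]
ft_force: [0.2, 0.7, 0.3]
finger_gap: 34.0
grip_force: 25.3
```

```bash
cat > crop.py <<'E'
import sys,cv2,numpy as np
from bench import r
from h import proj
n=sys.argv[1];a=r.snapshot("top");b=r.snapshot("scene");q=r.sense();p=q["tool_pos"];print(p,q["finger_gap"],q["ft_force"])
o=[]
for s in(a,b):
    u,v=proj(s,p-np.array([0,0,15])).astype(int);o.append(cv2.resize(s["frame"][v-50:v+50,u-60:u+60],(400,333)))
cv2.imwrite(f"pics/{n}.png",np.hstack(o)[:,:,::-1])
E
python3 crop.py c4
```

```text
[629.0311302  103.46376538  68.84434553] 33.84384742619204 [-0.91750725 -0.90072932 -1.26058132]
```

View pics/c4.png

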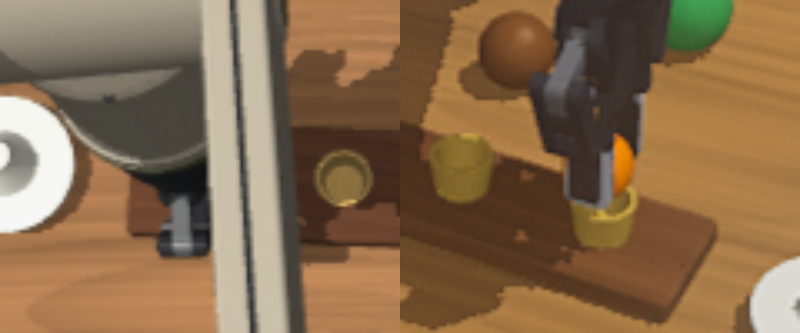

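The ball (about (607,165)) hangs centred over the cup ((604,200) in the scene half). I'll lower it and release.

>>> servo_tool(
  fingers=[0.03, 0.03, 0.03, 0.045, 0.045, 0.045, 0.045, 0.045, 0.045, 0.045],
  linear=[
    [0, 0, 0.004],
    [0, 0, 0.008],
    [0, 0, 0.008],
    [0, 0, 0.008],
    [0, 0, 0.008],
    [0, 0, 0.005],
    [0, 0, -0.01],
    [0, 0, -0.04],
    [0, 0, -0.08],
    [0, 0, -0.08],
  ],
  rotation=[
    [0, 0, 0],
    [0, 0, 0],
    [0, 0, 0],
    [0, 0, 0],
    [0, 0, 0],
    [0, 0, 0],
    [0, 0, 0],
    [0, 0, 0],
    [0, 0, 0],
    [0, 0, 0],
  ],
)

```text
time: 8.2
tool_pos: [633.3, 103.5, 157.1]
tcp_rot: [179.3, -0.1, 90.0]
ft_force: [1.5, -0.9, 1.5]
finger_gap: 45.1
grip_force: 0.0
```

>>> servo_tool(
  fingers=[0.065, 0.065, 0.065, 0.065, 0.065, 0.065, 0.065, 0.065, 0.065, 0.065],
  linear=[
    [-0.025, -0.03, 0],
    [-0.058, -0.067, 0],
    [-0.09, -0.104, 0],
    [-0.125, -0.142, 0],
    [-0.155, -0.175, 0],
    [-0.165, -0.189, 0.02],
    [-0.165, -0.189, 0.06],
    [-0.165, -0.189, 0.09],
    [-0.165, -0.189, 0.11],
    [-0.165, -0.189, 0.11],
  ],
  rotation=[
    [0, 0, 0],
    [0, 0, 0],
    [0, 0, 0],
    [0, 0, 0],
    [0, 0, 0],
    [0, 0, 0],
    [0, 0, 0],
    [0, 0, 0],
    [0, 0, 0],
    [0, 0, 0],
  ],
)

```text
time: 9.2
tool_pos: [437.6, -61.3, 36.1]
tcp_rot: [-179.7, -0.1, 90.0]
ft_force: [-1.3, -0.0, 0.1]
finger_gap: 65.2
grip_force: 0.0
```

```bash
python3 crop.py c5
```

```text
[440.26588131 -61.8560635   39.18394938] 65.20095814633133 [-0.7506946   0.72134011  0.54691253]
```

View pics/c5.png

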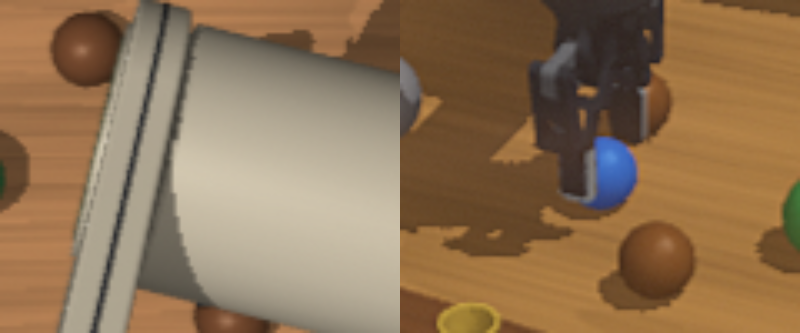

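Blue is at (602,172), centred between the pads; the brown balls at (655,260) and (650,105) are clear. Gripping and lifting.

>>> servo_tool(
  fingers=[0.065, 0.065, 0.04, 0.04, 0.04, 0.04, 0.04, 0.04, 0.04, 0.04],
  linear=[
    [0, 0, 0.006],
    [0, 0, 0.01],
    [0, 0, 0.01],
    [0, 0, 0.01],
    [0, 0, 0.01],
    [0, 0, 0.01],
    [0, 0, 0.01],
    [0, 0, 0.0],
    [0, 0, -0.04],
    [0, 0, -0.08],
  ],
  rotation=[
    [0, 0, 0],
    [0, 0, 0],
    [0, 0, 0],
    [0, 0, 0],
    [0, 0, 0],
    [0, 0, 0],
    [0, 0, 0],
    [0, 0, 0],
    [0, 0, 0],
    [0, 0, 0],
  ],
)

```text
time: 10.3
tool_pos: [438.6, -61.4, 118.7]
tcp_rot: [-179.8, -0.0, 90.0]
ft_force: [1.0, -1.0, 0.2]
finger_gap: 42.9
grip_force: 25.8
```

>>> servo_tool(
  fingers=[0.04, 0.04, 0.04, 0.04, 0.04, 0.04, 0.04, 0.04, 0.04, 0.04],
  linear=[
    [0.015, 0.03, -0.01],
    [0.033, 0.07, -0.01],
    [0.052, 0.112, -0.01],
    [0.071, 0.155, -0.01],
    [0.083, 0.18, -0.01],
    [0.0853, 0.185, 0.01],
    [0.0853, 0.185, 0.03],
    [0.0853, 0.185, 0.045],
    [0.0853, 0.185, 0.05],
    [0.0853, 0.185, 0.05],
  ],
  rotation=[
    [0, 0, 0],
    [0, 0, 0],
    [0, 0, 0],
    [0, 0, 0],
    [0, 0, 0],
    [0, 0, 0],
    [0, 0, 0],
    [0, 0, 0],
    [0, 0, 0],
    [0, 0, 0],
  ],
)

```text
time: 11.3
tool_pos: [624.1, 23.4, 67.5]
tcp_rot: [-179.9, -0.0, 90.0]
ft_force: [-0.7, -0.3, -0.4]
finger_gap: 43.2
grip_force: 25.8
```

```bash
python3 crop.py c6
```

```text
[625.43354074  23.27005244  69.37091789] 42.578791536720814 [ 0.1623358  -0.19963053  0.54197236]
```

View pics/c6.png

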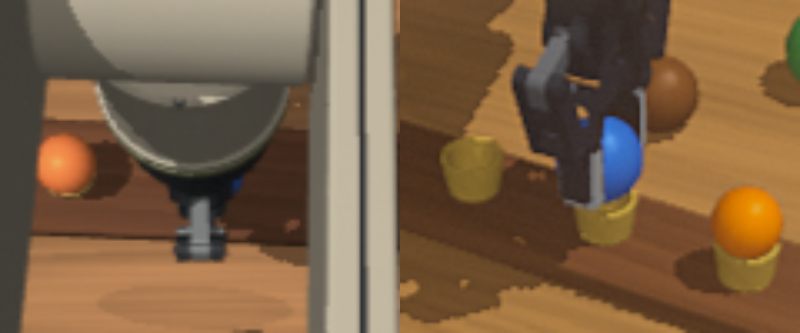

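Orange is seated at (747,222). Blue is over its cup at (607,160).

>>> servo_tool(
  fingers=[0.04, 0.04, 0.04, 0.055, 0.055, 0.055, 0.055, 0.055, 0.055, 0.055],
  linear=[
    [0, 0, 0.003],
    [0, 0, 0.005],
    [0, 0, 0.005],
    [0, 0, 0.005],
    [0, 0, 0.005],
    [0, 0, 0.002],
    [0, 0, -0.01],
    [0, 0, -0.04],
    [0, 0, -0.08],
    [0, 0, -0.08],
  ],
  rotation=[
    [0, 0, 0],
    [0, 0, 0],
    [0, 0, 0],
    [0, 0, 0],
    [0, 0, 0],
    [0, 0, 0],
    [0, 0, 0],
    [0, 0, 0],
    [0, 0, 0],
    [0, 0, 0],
  ],
)

```text
time: 12.4
tool_pos: [629.2, 23.4, 156.8]
tcp_rot: [179.3, 0.0, 90.0]
ft_force: [0.6, -0.4, 0.7]
finger_gap: 55.1
grip_force: 0.0
```

>>> servo_tool(
  fingers=[0.078, 0.078, 0.078, 0.078, 0.078, 0.078, 0.078, 0.078, 0.078, 0.078],
  linear=[
    [0.01, -0.03, 0],
    [0.022, -0.07, 0],
    [0.036, -0.115, 0],
    [0.049, -0.157, 0],
    [0.057, -0.18, 0],
    [0.059, -0.188, 0.02],
    [0.059, -0.188, 0.06],
    [0.059, -0.188, 0.09],
    [0.059, -0.188, 0.11],
    [0.059, -0.188, 0.117],
  ],
  rotation=[
    [0, 0, 0],
    [0, 0, 0],
    [0, 0, 0],
    [0, 0, 0],
    [0, 0, 0],
    [0, 0, 0],
    [0, 0, 0],
    [0, 0, 0],
    [0, 0, 0],
    [0, 0, 0],
  ],
)

```text
time: 13.4
tool_pos: [435.5, 82.5, 29.7]
tcp_rot: [-179.8, 0.0, 90.0]
ft_force: [-0.8, 0.0, 1.2]
finger_gap: 78.1
grip_force: 0.0
```

>>> servo_tool(
  fingers=[0.078, 0.05, 0.05, 0.05, 0.05, 0.05, 0.05, 0.05, 0.05, 0.05],
  linear=[
    [0, 0, 0],
    [0, 0, 0],
    [0, 0, 0],
    [0, 0, 0],
    [0, 0, 0],
    [0, 0, 0],
    [0, 0, 0],
    [0, 0, -0.01],
    [0, 0, -0.04],
    [0, 0, -0.08],
  ],
  rotation=[
    [0, 0, 0],
    [0, 0, 0],
    [0, 0, 0],
    [0, 0, 0],
    [0, 0, 0],
    [0, 0, 0],
    [0, 0, 0],
    [0, 0, 0],
    [0, 0, 0],
    [0, 0, 0],
  ],
)

```text
time: 14.4
tool_pos: [435.3, 82.4, 111.3]
tcp_rot: [-179.8, 0.0, 90.0]
ft_force: [1.6, -0.5, -0.2]
finger_gap: 51.5
grip_force: 26.6
```

>>> servo_tool(
  fingers=[0.05, 0.05, 0.05, 0.05, 0.05, 0.05, 0.05, 0.05, 0.05, 0.05],
  linear=[
    [-0.018, 0.025, -0.02],
    [-0.045, 0.06, -0.02],
    [-0.072, 0.095, -0.02],
    [-0.1, 0.132, -0.02],
    [-0.128, 0.169, -0.02],
    [-0.139, 0.184, 0.0],
    [-0.139, 0.184, 0.02],
    [-0.139, 0.184, 0.034],
    [-0.139, 0.184, 0.039],
    [-0.139, 0.184, 0.039],
  ],
  rotation=[
    [0, 0, 0],
    [0, 0, 0],
    [0, 0, 0],
    [0, 0, 0],
    [0, 0, 0],
    [0, 0, 0],
    [0, 0, 0],
    [0, 0, 0],
    [0, 0, 0],
    [0, 0, 0],
  ],
)

```text
time: 15.4
tool_pos: [620.1, -56.0, 71.9]
tcp_rot: [-179.9, -0.0, 90.0]
ft_force: [-0.9, 0.4, 0.0]
finger_gap: 51.8
grip_force: 26.6
```

```bash
python3 crop.py c7
```

```text
[621.34693996 -56.1696056   73.52504515] 51.834366026396594 [0.47246161 0.27367207 0.60268012]
```

View pics/c7.png

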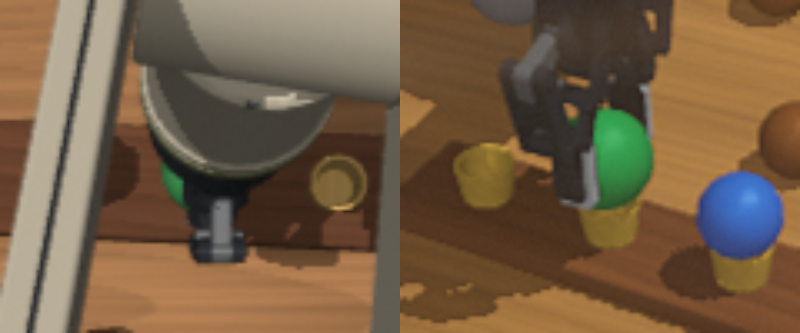

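Blue is seated at (740,215). Green is above its cup at (608,160). Releasing.

>>> servo_tool(
  fingers=[0.05, 0.05, 0.05, 0.064, 0.064, 0.064, 0.064, 0.064, 0.064, 0.064],
  linear=[
    [0, 0, 0.003],
    [0, 0, 0.005],
    [0, 0, 0.005],
    [0, 0, 0.005],
    [0, 0, 0.005],
    [0, 0, 0.002],
    [0, 0, -0.01],
    [0, 0, -0.04],
    [0, 0, -0.08],
    [0, 0, -0.08],
  ],
  rotation=[
    [0, 0, 0],
    [0, 0, 0],
    [0, 0, 0],
    [0, 0, 0],
    [0, 0, 0],
    [0, 0, 0],
    [0, 0, 0],
    [0, 0, 0],
    [0, 0, 0],
    [0, 0, 0],
  ],
)

```text
time: 16.5
tool_pos: [625.0, -57.2, 160.7]
tcp_rot: [179.3, 0.1, 90.0]
ft_force: [1.9, 0.4, 0.9]
finger_gap: 64.2
grip_force: 0.0
```

>>> servo_tool(
  fingers=[0.085, 0.085, 0.085, 0.085, 0.085, 0.085, 0.085, 0.085, 0.085, 0.085],
  linear=[
    [-0.025, -0.027, 0],
    [-0.055, -0.06, 0],
    [-0.087, -0.095, 0],
    [-0.12, -0.131, 0],
    [-0.152, -0.166, 0],
    [-0.172, -0.188, 0],
    [-0.1765, -0.193, 0.02],
    [-0.1765, -0.193, 0.05],
    [-0.1765, -0.193, 0.06],
    [-0.1765, -0.193, 0.06],
  ],
  rotation=[
    [0, 0, 0],
    [0, 0, 0],
    [0, 0, 0],
    [0, 0, 0],
    [0, 0, 0],
    [0, 0, 0],
    [0, 0, 0],
    [0, 0, 0],
    [0, 0, 0],
    [0, 0, 0],
  ],
)

```text
time: 17.5
tool_pos: [426.8, -232.1, 91.0]
tcp_rot: [-179.8, -0.1, 90.0]
ft_force: [-1.0, -0.4, 1.0]
finger_gap: 85.0
grip_force: 0.0
```

```bash
sed -i 's/0,0,15/0,0,45/' crop.py; python3 crop.py c8
```

```text
[ 428.5027904  -232.99899884   93.33305151] 85.38171246746514 [-0.79537988  0.64163418 -0.09960846]
```

View pics/c8.png

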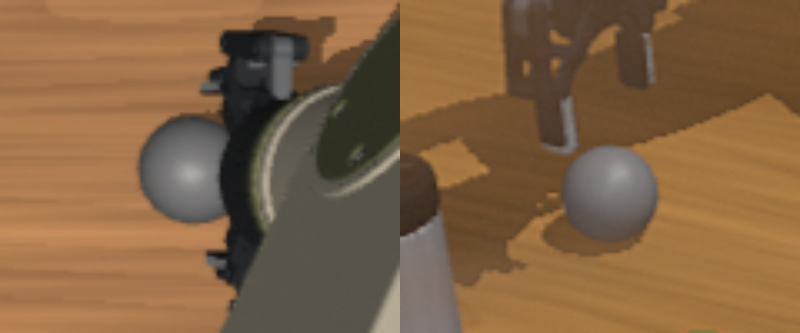

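The grey ball at (610,192) is directly below the middle of the pads ((562,130) and (645,65)). Descend and grip.

>>> servo_tool(
  fingers=[0.085, 0.085, 0.085, 0.085, 0.085, 0.058, 0.058, 0.058, 0.058, 0.058],
  linear=[
    [0, 0, 0.025],
    [0, 0, 0.045],
    [0, 0, 0.055],
    [0, 0, 0.059],
    [0, 0, 0.059],
    [0, 0, 0.059],
    [0, 0, 0.059],
    [0, 0, 0.059],
    [0, 0, 0.059],
    [0, 0, 0.059],
  ],
  rotation=[
    [0, 0, 0],
    [0, 0, 0],
    [0, 0, 0],
    [0, 0, 0],
    [0, 0, 0],
    [0, 0, 0],
    [0, 0, 0],
    [0, 0, 0],
    [0, 0, 0],
    [0, 0, 0],
  ],
  force=30,
)

```text
time: 18.6
tool_pos: [428.8, -233.6, 34.8]
tcp_rot: [179.9, 0.1, 90.0]
ft_force: [-1.9, -0.2, 5.2]
finger_gap: 60.8
grip_force: 31.5
```

>>> servo_tool(
  fingers=[0.058, 0.058, 0.058, 0.058, 0.058, 0.058],
  linear=[
    [0, 0, 0],
    [0, 0, -0.01],
    [0, 0, -0.04],
    [0, 0, -0.08],
    [0, 0, -0.11],
    [0, 0, -0.11],
  ],
  rotation=[
    [0, 0, 0],
    [0, 0, 0],
    [0, 0, 0],
    [0, 0, 0],
    [0, 0, 0],
    [0, 0, 0],
  ],
)

```text
time: 19.2
tool_pos: [430.9, -234.9, 149.8]
tcp_rot: [179.5, 0.3, 90.0]
ft_force: [0.1, -1.1, 0.2]
finger_gap: 60.5
grip_force: 33.1
```

>>> servo_tool(
  fingers=[0.058, 0.058, 0.058, 0.058, 0.058, 0.058, 0.058, 0.058, 0.058, 0.058],
  linear=[
    [0.014, 0.025, 0],
    [0.034, 0.063, 0],
    [0.055, 0.105, 0],
    [0.076, 0.147, 0],
    [0.092, 0.18, 0],
    [0.097, 0.189, 0.02],
    [0.097, 0.189, 0.045],
    [0.097, 0.189, 0.06],
    [0.097, 0.189, 0.068],
    [0.097, 0.189, 0.068],
  ],
  rotation=[
    [0, 0, 0],
    [0, 0, 0],
    [0, 0, 0],
    [0, 0, 0],
    [0, 0, 0],
    [0, 0, 0],
    [0, 0, 0],
    [0, 0, 0],
    [0, 0, 0],
    [0, 0, 0],
  ],
)

```text
time: 20.2
tool_pos: [615.5, -135.9, 73.7]
tcp_rot: [-179.8, -0.0, 90.0]
ft_force: [0.2, -0.8, -0.3]
finger_gap: 60.4
grip_force: 33.1
```

```bash
sed -i 's/0,0,45/0,0,15/' crop.py; python3 crop.py c9
```

```text
[ 617.13992924 -136.45272044   76.19908605] 60.46790193712552 [ 0.05127106 -0.8882098  -0.82338721]
```

View pics/c9.png

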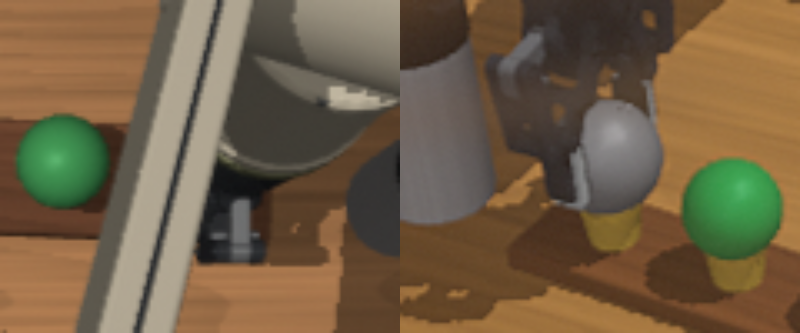

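Green is seated at (732,210). Grey is over the last cup at (614,158). I'll release it and withdraw.

>>> servo_tool(
  fingers=[0.058, 0.058, 0.058, 0.072, 0.075, 0.075, 0.075, 0.075, 0.075, 0.075],
  linear=[
    [0, 0, 0.003],
    [0, 0, 0.005],
    [0, 0, 0.005],
    [0, 0, 0.005],
    [0, 0, 0.005],
    [0, 0, 0.003],
    [0, 0, -0.01],
    [0, 0, -0.04],
    [0, 0, -0.08],
    [0, 0, -0.12],
  ],
  rotation=[
    [0, 0, 0],
    [0, 0, 0],
    [0, 0, 0],
    [0, 0, 0],
    [0, 0, 0],
    [0, 0, 0],
    [0, 0, 0],
    [0, 0, 0],
    [0, 0, 0],
    [0, 0, 0],
  ],
)

```text
time: 21.3
tool_pos: [616.5, -135.9, 197.2]
tcp_rot: [-180.0, -0.0, 90.0]
ft_force: [0.4, -0.4, -0.1]
finger_gap: 75.4
grip_force: 0.0
```

>>> servo_tool(
  fingers=[0.075, 0.075, 0.075, 0.075, 0.075, 0.075, 0.075, 0.075],
  linear=[
    [0, -0.04, 0],
    [0, -0.08, 0],
    [0, -0.12, 0],
    [0, -0.16, 0],
    [0, -0.2, 0],
    [0, -0.2, 0],
    [0, -0.2, 0],
    [0, -0.2, 0],
  ],
  rotation=[
    [0, 0, 0],
    [0, 0, 0],
    [0, 0, 0],
    [0, 0, 0],
    [0, 0, 0],
    [0, 0, 0],
    [0, 0, 0],
    [0, 0, 0],
  ],
)

```text
time: 22.1
tool_pos: [418.0, -136.3, 196.6]
tcp_rot: [179.9, 0.0, 90.0]
ft_force: [0.2, 0.0, 0.9]
finger_gap: 75.0
grip_force: 0.0
```

Run:
```python
from bench import r
import cv2,numpy as np
a=r.snapshot("top")["frame"];b=r.snapshot("scene")["frame"]
cv2.imwrite("pics/f.png",np.hstack([cv2.resize(a,(400,300)),cv2.resize(b[100:340,80:420],(400,300))])[:,:,::-1])
```

```text
(no output)
```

View pics/f.png

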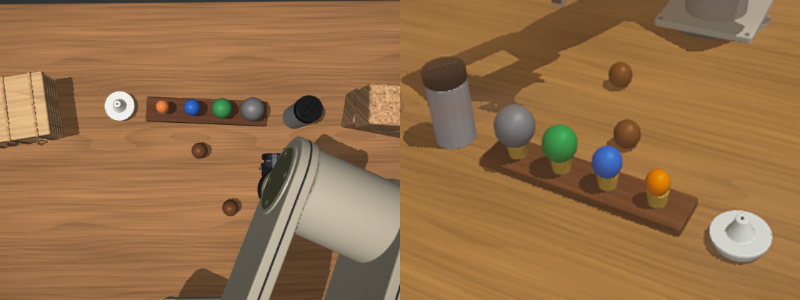

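All four balls are seated in the right order (scene half: orange (657,182), blue (607,162), green (559,144), grey (514,127)). The holder and tumbler have not moved.

```bash
python3 -c "
from bench import r
print(r.hand_in())"
```

```text
the job is handed in; nothing more can be done
None
```

The job is handed in: orange, blue, green and grey are seated in the cups in that order from the incense holder to the tumbler, both of which still stand where they were, at about 22 s on the robot's clock.

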